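# Weigh the toy car on the parcel scale

## Robot

A 6-joint arm with a two-finger parallel gripper is mounted at the origin on a cart in front of the work surface, level with it; the furniture and walls round the work are solid. World frame = base frame: x ahead of the robot, y to its left, z up, the work surface at z = 0. Lengths are in mm, angles in rad, forces in N, time in s.
With the tool pointing down it reaches from about 350 to 775 mm from the base axis. Payload 7.3 kg.
Tool frame: the origin (TCP) lies at the very end of the fingers, on their centre line; the grasp point (between the pads) lies 19 mm behind it; z points along the fingers, y is the line along which they close (so a half turn about z gives the same grasp; the last joint's range is limited). The gripper opens to 92 mm and grips with 3 to 60 N. Pads are 19 mm wide; open, the fingers measure 130 mm over their backs; the gripper's body (75 mm by 190 mm) begins 47 mm behind the grasp point.
Start: joints at [0.999, 0.342, 1.524, -0, 1.275, -0.146], TCP at [216.841, 478.151, 193.341] pointing down, gripper open.
Joint ranges: [-2.53, 2.53], [-0.77, 2.02], [0.04, 2.7], [-1, 4.14], [0.28, 2.66], [-3.11, 3.11]. Speed limits (rad/s): [2.57, 2.57, 3.14, 3.14, 3.14, 3.14].

## Interface

Orientations are given as [roll, pitch, yaw] about the fixed x, y, z axes, in that order (R = Rz(yaw) Ry(pitch) Rx(roll)).
In Python, from plant import bot gives the robot as it stands.
- The arm moves only by the tool jog_arm, never from a script. Its argument "targets" is a list of rows, each an object with "xyz": the shift along the tool's x, y, z as a fraction of full scale, a list of three; "spin": the turn about the tool's z as a fraction of full scale. In form: [{"xyz": [x, y, z], "spin": spin}, ...]. A call has exactly 10 rows; each row shifts and turns the commanded pose from where the row before left it, along the tool's axes as they then stand; what a row does not reach is not made up. Full scale, the value 1, is 80 mm for a shift and 0.1 rad for a turn. A row lasts 1/8 s, in which the tool goes at most 62.5 mm and 10.7 degrees, less where a joint would pass 70% of its speed; a pose out of reach is approached as far as the arm can. A call with a number of a shift or a turn outside -1 to 1 is refused whole. A call with a gripper value outside its range is refused whole. "gripper" is the opening in per cent of the stroke, from 0 (shut) to 100 (fully open), set as the call begins (left out, the last holds). The fingers move at their own pace and stop on an object; the grip force is fixed at half the most. Time passes only in rows, so rows that do not move let the fingers close, or fill a call up. It gives the time, the measured TCP pose, the force, the opening and the grip force at its end, in the units of the state.
- bot.get_obs(): the state, without advancing time (a new reading comes with each control period).
- bot.capture(name): name is "side" or "top"; returns the picture (420x560x3 uint8, blue, green, red); there is no depth.
- bot.get_calibration(name): a dict with "vfov" (degrees; the focal length in pixels is half the picture's height over the tangent of half this angle, whatever the lens; pixels are square), "cx", "cy" (the principal point, pixels), "k1" (the pictures are not rectified: a ray, as slopes to the right and down, at radius r is drawn at 1 + k1 r^2 times it, then the intrinsics apply), "eye" and "rotation" of the camera in the world. Camera axes: x right, y down, z forward; pixel columns grow to the right and rows downward; lengths in mm; the calibration is good to about 2 mm. A picture is of the moment at which its call begins. get_calibration takes no time and is no camera call.
- bot.close_job(): hands the job in; it is judged then, once.
The state is a dict: "time": time; "joint_positions": joint angles; "dq": joint speeds; "tau": joint torques, N m; "tool_pos": TCP position; "tcp_rot": TCP orientation; "contact_force": force on the tool from outside, world axes, zero at the start; "moment": the same for the moment, N m; "grip_width": finger opening in mm; "finger_force": force on a finger pad.
Only numpy, scipy, OpenCV 4.12 (cv2) and the standard library are available. Lean on these libraries where they do the work, as an engineer would, in place of code of your own. Each camera call takes 0.05 s, during which the arm holds its last target. There are 200 camera calls.

## Task

Weigh the wooden toy car on the parcel scale: with the pan still empty, press the tare button fully down and let it come up again, then set the car gently on its wheels in the middle of the steel pan, lying squarely along the pan's long side so that nothing overhangs. Do not let the car drop, do not press the tare button with the car on the pan, and leave the vase, the wooden bird and the small gift where they stand.

Things in the scene. Friction and masses are not known exactly. Their poses are not given: they have to be found in the camera images.
- toy_car: plain wooden toy car with four dark wheels (they do not turn), 101 mm long, 43 mm wide over the wheels, 54 mm high, about 0.09 kg, loose, standing on its wheels at any yaw. Wheels 25 mm in diameter, at car_mid x = -30 and +29 mm, outside the body. Origin: underside centre. The car lies askew in this frame (length 1.075 rad from its x axis): use car_mid for direction
- car_mid (a point): the car's origin (middle of length and width, at the underside of the wheels), with axes along the car: x along its length to the cabin end, y across, z up. Body 27 mm wide with flat upright sides; flat roof 54 mm high from x = -8 to +30 mm, sloping to 30 mm at x = +50; bonnet (x < -20 mm) 38 to 30 mm high. Grasp the cabin's sides from above near x = +8 mm, above the wheels
- scale: parcel scale, fixed to the table: grey case 165 mm deep (x), 150 mm wide (y), 32 mm high, a steel pan over its rear part, a low apron towards the robot with a dark display window (at +y) and the round tare button (at -y). Origin: underside centre on the table; x points away from the apron, y along the pan's long side, z up
- pan_center (a point): centre of the top face of the flat steel pan, 50 mm above the table, 28 mm along x from the scale's origin; the pan is 92 mm (x) by 136 mm (y, its long side), 4 mm thick, without rim, fixed. Axes as the scale's
- tare_top (a point): middle of the top of the white tare button, 26 mm in diameter, on the scale's apron, 46 mm above the table when up; its nearest edge is 21 mm from the pan's edge. It is pressed straight down
- tare (a joint): tare button travel in m: 0 up, 0.006 fully down; a spring of about 4 N at full travel returns it when released
- bud_vase: white bud vase, 66 mm in diameter, 112 mm high, standing loose behind the work; leave it alone. Origin: underside centre
- wood_bird: carved wooden bird, 55 x 109 x 54 mm, loose, at the left; leave it alone. Origin: underside centre
- gift_box_d: little wrapped gift, 63 x 63 x 51 mm, loose, at the right; leave it alone. Origin: underside centre

How it is judged (in metres and radians):
On the way:
1. the tare button is pressed down (at least 4.5 of its 6 mm) while the car does not touch the scale (value of joint tare above 0.0045 m and contact force between toy_car and scale below 0.05 N), for 0.1 s.
At the end, for the whole second after the job is handed in: The car stands upright (within 0.08 rad) and at rest on the pan, its middle within 13 mm of the pan's centre both along and across the pan, its length within 0.2 rad of the pan's long side (either way round), so that no part overhangs; the tare button is up (x of car_mid in the frame of pan_center between -0.013 and 0.013 m and y of car_mid in the frame of pan_center between -0.013 and 0.013 m and z of car_mid in the frame of pan_center between -0.004 and 0.004 m and angle between the x axis of car_mid and the y axis of pan_center, either way round below 0.2 rad and angle between car_mid's own z axis and vertical below 0.08 rad and contact force between toy_car and scale above 0.2 N and value of joint tare below 0.0015 m and linear speed of toy_car below 0.02 m/s); the robot touches nothing.
It fails at once if the car is dropped (out of the fingers it falls faster than 0.6 m/s, as from about 20 mm) (linear speed of toy_car above 0.6 m/s and contact force between the fingers and toy_car below 0.05 N).
It fails at once if the tare button is pressed more than 3 mm while the car weighs on the scale (value of joint tare above 0.003 m and contact force between toy_car and scale above 0.2 N).
It fails at once if the vase is moved by more than 25 mm or tipped (distance of bud_vase from where it was at the start of the episode above 0.025 m or angle between bud_vase's own z axis and vertical above 0.5 rad).
It fails at once if the wooden bird is moved by more than 25 mm (distance of wood_bird from where it was at the start of the episode above 0.025 m).
It fails at once if the small gift is moved by more than 25 mm (distance of gift_box_d from where it was at the start of the episode above 0.025 m).
It also fails if it takes over 51 s, if anything falls off the work surface, if the arm or the gripper's body presses on something with over 40 N, if the wrist force passes 120 N, or if a joint passes its speed limit or range.

## Working session

There is one attempt and no reset: what is moved stays moved. The work goes in short steps, Python scripts to look and compute and a tool call to move; the robot and the scene stay as the last step left them, time stands still between calls to the robot, and variables do not carry over. Pictures are saved under pics/ and viewed, at most 10 in all, crops included, and the job is handed in when it is done.

Besides the shell and the picture viewer there is one more tool, called after "Request:" as a command line: name --argument value ..., lists and objects as JSON in quotes. jog_arm: Moves the arm, as the interface text tells. Shift numbers are shares of 80 mm and turn numbers shares of 0.1 rad, none past 1 either way. Its arguments: {"type":"object","properties":{"targets":{"type":"array","items":{"type":"object","properties":{"xyz":{"type":"array","items":{"type":"number"}},"spin":{"type":"number"}}}},"gripper":{"type":"number"}},"required":["targets"]}

```bash
mkdir -p pics; cat > h.py <<'E'
import numpy as np, cv2
from plant import bot
def ray(name,u,v):
    c=bot.get_calibration(name); f=210/np.tan(np.radians(c["vfov"])/2)
    d=np.array([(u-c["cx"])/f,(v-c["cy"])/f]); p=d.copy()
    for _ in range(30): p=d/(1+c["k1"]*(p@p))
    return np.array(c["eye"],float), np.array(c["rotation"],float).reshape(3,3)@np.array([p[0],p[1],1])
def onz(name,u,v,z):
    e,d=ray(name,u,v); return (e+d*(z-e[2])/d[2])[:2]
E
python3 - <<'E'
from h import *
for n in("side","top"):
    cv2.imwrite(f"pics/{n}0.png",bot.capture(n)); print(n,bot.get_calibration(n))
print(bot.get_obs())
E
```

```text
side {'vfov': 54.07141354355426, 'cx': 277.0205297580847, 'cy': 206.8282271131067, 'k1': -0.12007065943123961, 'eye': array([  403.54787506, -1060.30811763,   862.98149751]), 'rotation': array([-2.20188957, -0.01610143, -0.16263909])}
top {'vfov': 48.2777716201449, 'cx': 281.33473541186316, 'cy': 214.81081176855065, 'k1': -0.12999267379239582, 'eye': array([ 502.89496912,   10.62385641, 1332.57801336]), 'rotation': array([-3.05729391, -0.0116367 , -1.57837584])}
{'time': 0.1, 'joint_positions': array([ 9.98985852e-01,  3.42635589e-01,  1.52489809e+00, -1.16175256e-05,
        1.27539414e+00, -1.45968720e-01]), 'dq': array([ 1.52678608e-03, -1.90441270e-03, -1.76732313e-03, -1.00879353e-04,
        1.17447411e-03,  2.24542605e-05]), 'tau': array([ 1.96515946e-03, -4.32004809e+01, -2.44695801e+01,  7.20659690e-02,
        5.26403252e-02, -6.97419227e-05]), 'tool_pos': array([216.62304353, 477.79123289, 192.73171597]), 'tcp_rot': array([-3.14027007e+00, -1.83208910e-04,  2.71575417e+00]), 'contact_force': array([0.30290223, 0.34154348, 0.43871438]), 'moment': array([ 0.004316  ,  0.02649267, -0.04033191]), 'finger_force': 0.0, 'grip_width': 91.99094226015056}
```

View pics/top0.png

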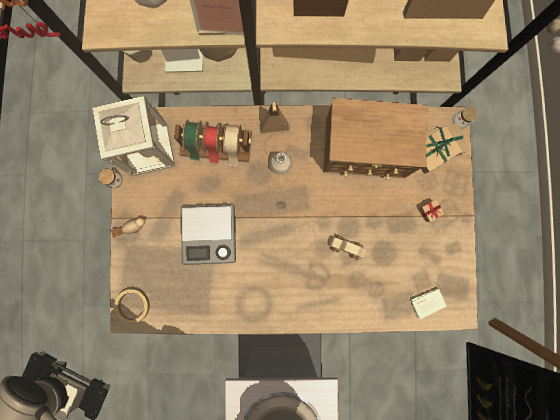

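View pics/side0.png

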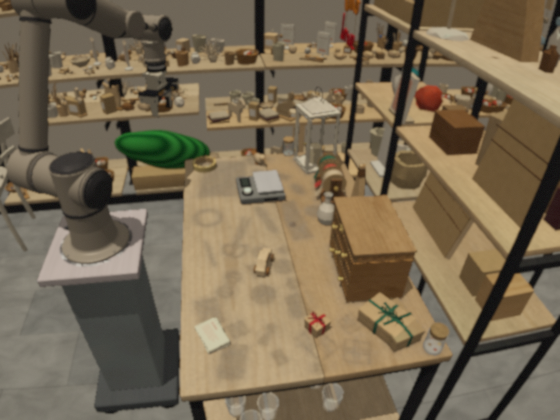

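The top view shows the scale at about (208,234), with its button at (222,252), and the car at (347,246). The bird, vase and gift are clear of both. Next I'll enlarge the car and scale.

```bash
sed -i 's/np.array(c\["rotation"\],float).reshape(3,3)@/Rotation.from_euler("xyz",c["rotation"]).as_matrix()@/; 1a from scipy.spatial.transform import Rotation' h.py
python3 - <<'E'
from h import *
im=cv2.imread("pics/top0.png")
a=cv2.resize(im[195:275,170:250],(400,400),interpolation=cv2.INTER_CUBIC)
b=cv2.resize(im[220:270,322:372],(400,400),interpolation=cv2.INTER_CUBIC)
cv2.imwrite("pics/c1.png",np.hstack([a,b]))
print(onz("top",222,252,46),onz("top",347,246,40),onz("side",263,262,30),onz("side",247,190,46))
E
```

```text
[510.27448678 158.25191273] [ 524.23326629 -186.23025729] [ 517.11637185 -199.66640835] [508.14863639 156.08351364]
```

View pics/c1.png

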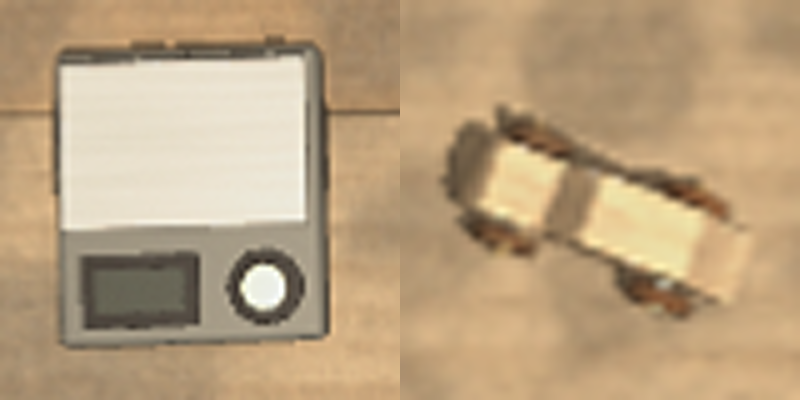

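The crop shows pan corners at about (61,66), (306,56), (306,221) and (62,230), and the button at (265,286). The car's cabin roof is centred at about (645,223). Its wheels are near (535,130), (503,237), (697,197) and (660,295), so the cabin end points right and slightly down.

```bash
python3 - <<'E'
from h import *
im=cv2.imread("pics/top0.png")
L=lambda x,y,z:onz("top",(x+.5)/5-.5+170,(y+.5)/5-.5+195,z)
Rr=lambda x,y,z:onz("top",(x-399.5)/8-.5+322,(y+.5)/8-.5+220,z)
print("button",L(265,286,46))
P=np.array([L(*p,50) for p in[(61,66),(306,56),(306,221),(62,230)]]); print(P,P.mean(0))
W=np.array([Rr(*p,20) for p in[(535,130),(503,237),(697,197),(660,295)]])
f,r=W[:2].mean(0),W[2:].mean(0); d=r-f; print("wheels mid",(f+r)/2,np.linalg.norm(d),np.arctan2(d[1],d[0]))
print("roof c",Rr(645,223,54))
# masks
g=cv2.resize(im,None,fx=4,fy=4,interpolation=cv2.INTER_CUBIC)
def rects(box,thr,z):
    x0,y0,x1,y1=[4*k for k in box]; m=(g[y0:y1,x0:x1].min(2)>thr).astype(np.uint8)
    for c in cv2.findContours(m,0,1)[0]:
        if cv2.contourArea(c)>250:
            q=cv2.boxPoints(cv2.minAreaRect(c))+[x0,y0]; w=np.array([onz("top",*((p+.5)/4-.5),z) for p in q])
            e=np.diff(w,axis=0)[:2]; n=np.linalg.norm(e,axis=1); l=e[n.argmax()]
            print(thr,w.mean(0),n,np.arctan2(l[1],l[0]))
rects((175,195,245,275),185,50)
rects((325,225,370,265),125,54); rects((325,225,370,265),140,54)
E
```

```text
button [510.81381988 156.60297428]
[[632.3934114  269.46303322]
 [636.96779527 133.77924366]
 [546.19064369 133.68349838]
 [541.92707207 268.07342232]] [589.36973061 201.2497994 ]
wheels mid [ 523.44636801 -187.61614478] 60.349034285597455 -1.952458396574453
roof c [ 519.9297139  -198.32985269]
185 [510.2524027  157.11336544] [22.61869163 22.50667371] -1.575883978983082
185 [589.33782954 201.68821263] [134.67200203  90.54833576] -1.5471486328522732
125 [ 484.58456988 -228.61453301] [33.17974865 14.34497166] -1.5826672490700244
125 [ 490.21241986 -144.65703275] [46.81305995 34.55485233] -1.4979698049080992
125 [ 533.30558782 -155.38891375] [25.54580136 22.96483448] -0.4341649250412558
125 [ 535.44839744 -211.31560992] [69.99135903 85.7642613 ] 3.1209663431370487
125 [ 562.94805801 -137.69604288] [40.83074882 22.64910872] -1.1081236522853324
140 [ 517.98540716 -197.96641257] [24.95509644 39.14671208] -1.977253786439137
140 [ 533.40775389 -155.27985183] [24.92348319 21.38002777] -0.43049383905816196
```

Request:
jog_arm --targets '[{"xyz": [-0.5, -0.213, 0.1], "spin": 0}, {"xyz": [-0.5, -0.213, 0.1], "spin": 0}, {"xyz": [-0.5, -0.213, 0.1], "spin": 0}, {"xyz": [-0.5, -0.213, 0.1], "spin": 0}, {"xyz": [-0.5, -0.213, 0.1], "spin": 0}, {"xyz": [-0.5, -0.213, 0.1], "spin": 0}, {"xyz": [-0.5, -0.213, 0.1], "spin": 0}, {"xyz": [-0.5, -0.213, 0.1], "spin": 0}, {"xyz": [-0.5, -0.213, 0.1], "spin": 0}, {"xyz": [-0.5, -0.213, 0.1], "spin": 0}]' --gripper 0

```text
time: 1.35
tool_pos: [511.4, 156.6, 112.7]
tcp_rot: [-3.141, -0.001, 2.716]
contact_force: [0.9, 0.3, 0.1]
grip_width: 1.1
finger_force: 0.0
```

Request:
jog_arm --targets '[{"xyz": [0, 0, 0.33], "spin": 0}, {"xyz": [0, 0, 0.33], "spin": 0}, {"xyz": [0, 0, 0.05], "spin": 0}, {"xyz": [0, 0, 0.05], "spin": 0}, {"xyz": [0, 0, 0.05], "spin": 0}, {"xyz": [0, 0, 0.05], "spin": 0}, {"xyz": [0, 0, 0.05], "spin": 0}, {"xyz": [0, 0, 0], "spin": 0}, {"xyz": [0, 0, 0], "spin": 0}, {"xyz": [0, 0, 0], "spin": 0}]'

```text
time: 2.6
tool_pos: [510.9, 157.8, 40.7]
tcp_rot: [3.141, 0.0, 2.716]
contact_force: [1.3, -0.5, 0.1]
grip_width: 0.5
finger_force: 0.0
```

Request:
jog_arm --targets '[{"xyz": [0, 0, 0.01], "spin": 0}, {"xyz": [0, 0, 0.01], "spin": 0}, {"xyz": [0, 0, 0], "spin": 0}, {"xyz": [0, 0, 0], "spin": 0}, {"xyz": [0, 0, 0], "spin": 0}, {"xyz": [0, 0, 0], "spin": 0}, {"xyz": [0, 0, 0], "spin": 0}, {"xyz": [0, 0, 0], "spin": 0}, {"xyz": [0, 0, 0], "spin": 0}, {"xyz": [0, 0, 0], "spin": 0}]'

```text
time: 3.85
tool_pos: [510.7, 157.7, 38.9]
tcp_rot: [3.142, 0.0, 2.716]
contact_force: [0.1, 0.1, 0.2]
grip_width: 0.1
finger_force: 0.0
```

```bash
python3 - <<'E'
from h import *
im=bot.capture("side"); t=bot.capture("top")
a=cv2.resize(im[140:215,210:310],(533,400),interpolation=cv2.INTER_CUBIC)
b=cv2.resize(t[195:275,195:245],(250,400),interpolation=cv2.INTER_CUBIC)
cv2.imwrite("pics/press.png",np.hstack([a,b])); o=bot.get_obs(); print(o["contact_force"],o["tool_pos"])
E
```

```text
[1.20671481 0.01186116 0.08832121] [510.75801473 157.76404697  38.92806711]
```

View pics/press.png

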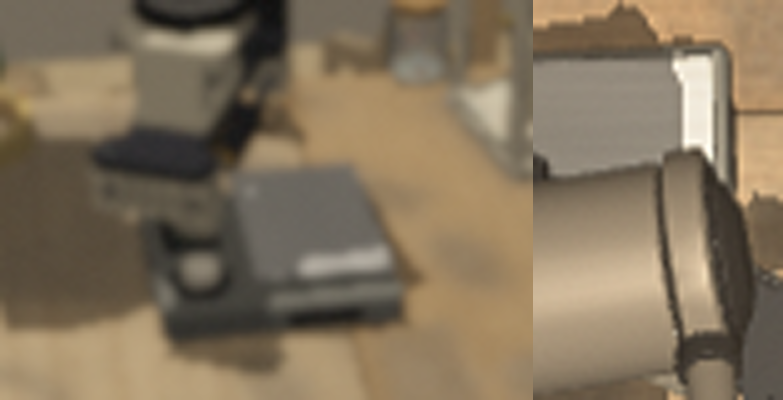

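The side crop shows the fingers at about (190,235) and the white button at about (200,272), both in crop pixels. I can't tell from this whether they touch, so I'll project the TCP to check.

```bash
cat >> h.py <<'E'
def proj(name,P):
    c=bot.get_calibration(name); f=210/np.tan(np.radians(c["vfov"])/2)
    q=Rotation.from_euler("xyz",c["rotation"]).as_matrix().T@(np.array(P,float)-c["eye"]); s=q[:2]/q[2]
    return s*(1+c["k1"]*(s@s))*f+[c["cx"],c["cy"]]
E
python3 - <<'E'
from h import *
for P in[(510.7,157.7,39),(510.7,157.7,46),(510.7,157.7,58),(510.7,144.7,40),(510.7,170.7,40)]: print(P,((proj("side",P)-[210,140]+.5)*5.33).round())
# compare button blob in side before/after
for n,im in(("before",cv2.imread("pics/side0.png")),):
    cv2.imwrite("pics/b.png",cv2.resize(im[140:215,210:310],(533,400),interpolation=cv2.INTER_CUBIC))
E
```

```text
(510.7, 157.7, 39) [204. 276.]
(510.7, 157.7, 46) [203. 268.]
(510.7, 157.7, 58) [203. 253.]
(510.7, 144.7, 40) [206. 286.]
(510.7, 170.7, 40) [202. 264.]
```

View pics/b.png

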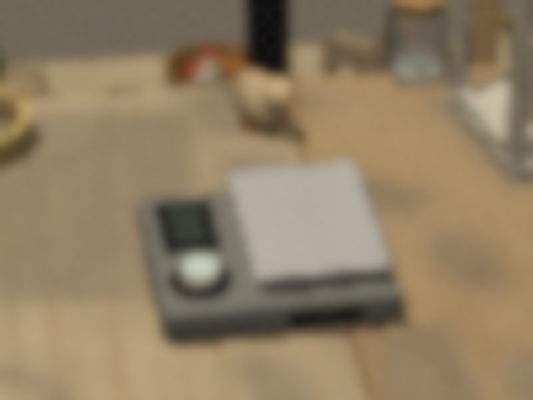

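Request:
jog_arm --targets '[{"xyz": [0, 0, 0.01], "spin": 0}, {"xyz": [0, 0, 0], "spin": 0}, {"xyz": [0, 0, 0.01], "spin": 0}, {"xyz": [0, 0, 0], "spin": 0}, {"xyz": [0, 0, 0], "spin": 0}, {"xyz": [0, 0, 0], "spin": 0}, {"xyz": [0, 0, 0], "spin": 0}, {"xyz": [0, 0, 0], "spin": 0}, {"xyz": [0, 0, 0], "spin": 0}, {"xyz": [0, 0, 0], "spin": 0}]'

```text
time: 5.2
tool_pos: [510.7, 157.7, 37.3]
tcp_rot: [3.142, -0.0, 2.716]
contact_force: [-0.3, 0.2, -0.0]
grip_width: 0.3
finger_force: 0.0
```

```bash
python3 - <<'E'
from h import *
im=bot.capture("side"); b=cv2.imread("pics/side0.png")
f=lambda i:cv2.resize(i[170:205,230:265],(400,400),interpolation=cv2.INTER_CUBIC)
x=f(im); x=np.clip(x*1.5,0,255).astype(np.uint8)
cv2.imwrite("pics/p2.png",np.hstack([f(b),x]))
for z in(37.3,46,56):print((proj("side",(510.7,157.7,z))-[230,170]+.5)*400/35)
E
```

```text
[208.31693591 253.90807386]
[207.61010662 230.79192023]
[206.79405573 204.02526143]
```

View pics/p2.png

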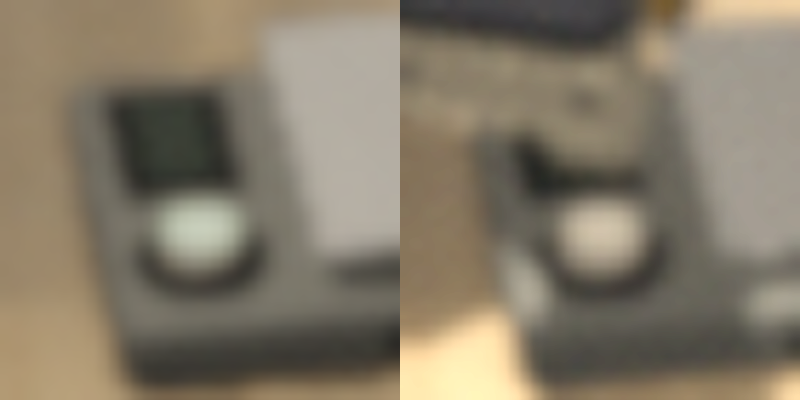

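The button at about (205,235) is uncovered and still up. The fingertip appears near (195,175), higher or farther away than the predicted (208,254). I'll check the reported TCP against the starting pictures, where the open fingers are visible.

```bash
python3 - <<'E'
from h import *
T=np.array([216.7,478,193]); y=np.array([.413,.911,0])
out=[]
for n,(x0,y0,w,h) in(("side",(125,40,60,80)),("top",(15,340,100,80))):
    im=cv2.imread(f"pics/{n}0.png")[y0:y0+h,x0:x0+w]; k=5 if n=="side" else 4
    a=cv2.resize(im,None,fx=k,fy=k,interpolation=cv2.INTER_CUBIC)
    for s,c in((-46,(0,0,255)),(46,(0,255,0)),(0,(255,0,0))):
        for z in (0,66):
            q=(proj(n,T+s*y+[0,0,z])-[x0,y0]+.5)*k; print(n,s,z,q.round())
            cv2.circle(a,tuple(int(v) for v in q),3,c,-1 if z==0 else 1)
    a=cv2.copyMakeBorder(a,0,400-a.shape[0],0,0,0); out.append(a)
cv2.imwrite("pics/chk.png",np.hstack(out))
E
```

```text
side -46 0 [169. 425.]
side -46 66 [157. 344.]
side 46 0 [224. 378.]
side 46 66 [214. 300.]
side 0 0 [197. 401.]
side 0 66 [186. 321.]
top -46 0 [355. 159.]
top -46 66 [314. 188.]
top 46 0 [224.  94.]
top 46 66 [176. 118.]
top 0 0 [289. 126.]
top 0 66 [245. 153.]
```

View pics/chk.png

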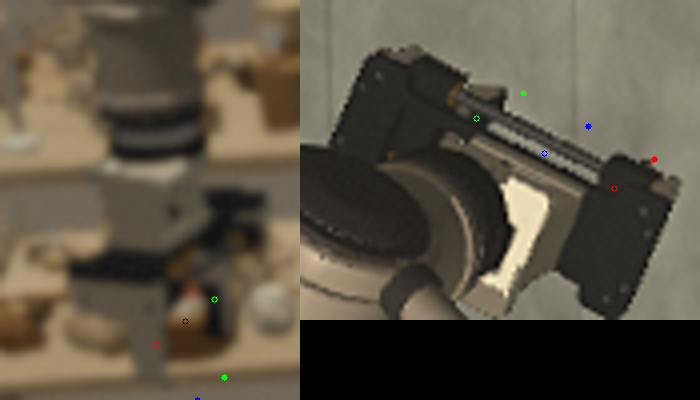

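The reported TCP projects well below the visible fingertips: about 9 px in the side view at the start, and about 7 px now. I'll triangulate a fingertip and check the current tip ray.

```bash
python3 - <<'E'
from h import *
def tri(s,t):
    (e,d),(g,h)=ray("side",*s),ray("top",*t); d/=np.linalg.norm(d);h/=np.linalg.norm(h)
    a=np.linalg.lstsq(np.c_[d,-h],g-e,rcond=None)[0]; p,q=e+a[0]*d,g+a[1]*h; return ((p+q)/2).round(),np.linalg.norm(p-q).round(1)
print("far finger",tri((125+217/5,40+335/5),(15+190/4,340+90/4)),"exp inner",[235.7,519.9,193],"outer",[243.5,537,193])
print("near finger",tri((125+150/5,40+380/5),(15+370/4,340+183/4)),"exp inner",[197.7,436,193],"outer",[190,419,193])
# where the current tip ray crosses vertical plane x and z
e,d=ray("side",230+195/11.43-.5,170+170/11.43-.5)
for z in(37,50,60,65,70): print(z,(e+d*(z-e[2])/d[2])[:2].round())
E
```

```text
far finger (array([239., 527., 224.]), np.float64(7.9)) exp inner [235.7, 519.9, 193] outer [243.5, 537, 193]
near finger (array([195., 408., 240.]), np.float64(0.9)) exp inner [197.7, 436, 193] outer [190, 419, 193]
37 [512. 207.]
50 [510. 187.]
60 [509. 171.]
65 [508. 164.]
70 [507. 156.]
```

Triangulation shows the real fingertips about 30 mm higher than the reported TCP, while the horizontal position agrees. So I'll feel my way down slowly.

Request:
jog_arm --targets '[{"xyz": [0, 0, 0.03], "spin": 0}, {"xyz": [0, 0, 0.03], "spin": 0}, {"xyz": [0, 0, 0.03], "spin": 0}, {"xyz": [0, 0, 0.03], "spin": 0}, {"xyz": [0, 0, 0.03], "spin": 0}, {"xyz": [0, 0, 0.03], "spin": 0}, {"xyz": [0, 0, 0.03], "spin": 0}, {"xyz": [0, 0, 0], "spin": 0}, {"xyz": [0, 0, 0], "spin": 0}, {"xyz": [0, 0, 0], "spin": 0}]'

```text
time: 6.5
tool_pos: [510.9, 157.8, 20.6]
tcp_rot: [3.141, 0.0, 2.716]
contact_force: [-0.9, 0.1, -0.0]
grip_width: 0.4
finger_force: 0.0
```

Request:
jog_arm --targets '[{"xyz": [0, 0, 0.02], "spin": 0}, {"xyz": [0, 0, 0.02], "spin": 0}, {"xyz": [0, 0, 0.02], "spin": 0}, {"xyz": [0, 0, 0.02], "spin": 0}, {"xyz": [0, 0, 0], "spin": 0}, {"xyz": [0, 0, 0], "spin": 0}, {"xyz": [0, 0, 0], "spin": 0}, {"xyz": [0, 0, 0], "spin": 0}, {"xyz": [0, 0, 0], "spin": 0}, {"xyz": [0, 0, 0], "spin": 0}]'

```text
time: 7.75
tool_pos: [510.8, 157.8, 14.1]
tcp_rot: [3.141, 0.0, 2.716]
contact_force: [-0.2, -0.2, -0.1]
grip_width: 0.6
finger_force: 0.0
```

Request:
jog_arm --targets '[{"xyz": [0, 0, 0.02], "spin": 0}, {"xyz": [0, 0, 0], "spin": 0}, {"xyz": [0, 0, 0.02], "spin": 0}, {"xyz": [0, 0, 0], "spin": 0}, {"xyz": [0, 0, 0.01], "spin": 0}, {"xyz": [0, 0, 0], "spin": 0}, {"xyz": [0, 0, 0], "spin": 0}, {"xyz": [0, 0, 0], "spin": 0}, {"xyz": [0, 0, 0], "spin": 0}, {"xyz": [0, 0, 0], "spin": 0}]'

```text
time: 9.0
tool_pos: [510.9, 157.8, 10.2]
tcp_rot: [3.141, 0.0, 2.716]
contact_force: [0.1, 0.5, 2.5]
grip_width: 0.3
finger_force: 1.1
```

```bash
python3 - <<'E'
from h import *
im=bot.capture("side"); b=cv2.imread("pics/side0.png"); cv2.imwrite("pics/side_now.png",im)
f=lambda i:cv2.resize(i[150:205,220:275],(500,500),interpolation=cv2.INTER_CUBIC)
cv2.imwrite("pics/p3.png",np.clip(f(im)*1.5,0,255).astype(np.uint8)); print(bot.get_obs()["contact_force"])
for z in(10,41,46):print(((proj("side",(510.7,157.7,z))-[220,150]+.5)*500/55).round())
E
```

```text
[-0.56827835  0.25948223  1.81893484]
[258. 441.]
[256. 376.]
[256. 365.]
```

View pics/p3.png

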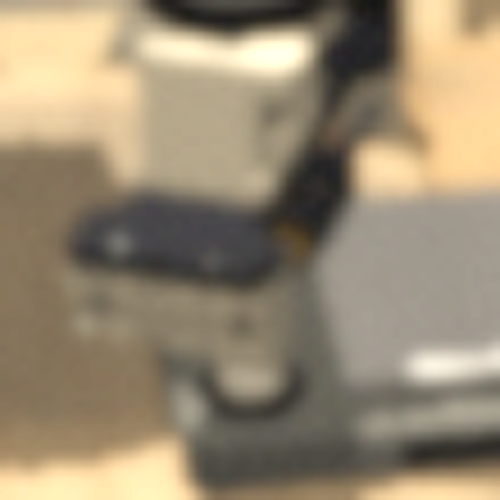

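The tip now sits on the button at (250,375) with about 2.2 N, so the offset is about 32 mm. I'll press the rest of the way.

Request:
jog_arm --targets '[{"xyz": [0, 0, 0.02], "spin": 0}, {"xyz": [0, 0, 0.01], "spin": 0}, {"xyz": [0, 0, 0.01], "spin": 0}, {"xyz": [0, 0, 0], "spin": 0}, {"xyz": [0, 0, 0], "spin": 0}, {"xyz": [0, 0, 0], "spin": 0}, {"xyz": [0, 0, 0], "spin": 0}, {"xyz": [0, 0, 0], "spin": 0}, {"xyz": [0, 0, 0], "spin": 0}, {"xyz": [0, 0, 0], "spin": 0}]'

```text
time: 10.3
tool_pos: [510.9, 157.8, 7.0]
tcp_rot: [3.141, 0.0, 2.716]
contact_force: [-0.1, 0.2, 4.3]
grip_width: 0.3
finger_force: 1.9
```

Request:
jog_arm --targets '[{"xyz": [0, 0, 0.01], "spin": 0}, {"xyz": [0, 0, 0.01], "spin": 0}, {"xyz": [0, 0, 0], "spin": 0}, {"xyz": [0, 0, 0], "spin": 0}, {"xyz": [0, 0, 0], "spin": 0}, {"xyz": [0, 0, 0], "spin": 0}, {"xyz": [0, 0, 0], "spin": 0}, {"xyz": [0, 0, 0], "spin": 0}, {"xyz": [0, 0, 0], "spin": 0}, {"xyz": [0, 0, 0], "spin": 0}]'

```text
time: 11.55
tool_pos: [511.0, 157.8, 6.6]
tcp_rot: [3.141, 0.001, 2.716]
contact_force: [-2.2, -1.1, 14.6]
grip_width: 0.8
finger_force: 7.6
```

Bottomed out: 14.6 N at a reported z of 6.6, so the tip offset is about +33 mm. Next I lift, swing over to the car and turn.

Request:
jog_arm --targets '[{"xyz": [0, 0, -0.58], "spin": 1}, {"xyz": [0, 0, -0.58], "spin": 1}, {"xyz": [-0.322, -0.446, 0], "spin": 1}, {"xyz": [-0.365, -0.411, 0], "spin": 1}, {"xyz": [-0.404, -0.373, 0], "spin": 1}, {"xyz": [-0.439, -0.331, 0], "spin": 1}, {"xyz": [-0.47, -0.285, 0], "spin": 1}, {"xyz": [-0.496, -0.237, 0], "spin": 1}, {"xyz": [-0.518, -0.186, 0], "spin": 1}, {"xyz": [-0.534, -0.134, 0], "spin": 1}]'

```text
time: 12.8
tool_pos: [509.5, -195.2, 97.3]
tcp_rot: [-3.14, -0.002, 1.712]
contact_force: [1.1, -0.6, -0.1]
grip_width: 0.5
finger_force: 0.0
```

Request:
jog_arm --targets '[{"xyz": [0, 0, 0], "spin": 1}, {"xyz": [0, 0, 0], "spin": 1}, {"xyz": [0, 0, 0], "spin": 1}, {"xyz": [0, 0, 0], "spin": 1}, {"xyz": [0, 0, 0], "spin": 1}, {"xyz": [0, 0, 0], "spin": 0.37}, {"xyz": [0.05, 0.12, 0], "spin": 0}, {"xyz": [0, 0, 0.2], "spin": 0}, {"xyz": [0, 0, 0.2], "spin": 0}, {"xyz": [0, 0, 0], "spin": 0}]' --gripper 75

```text
time: 14.05
tool_pos: [519.5, -193.4, 63.9]
tcp_rot: [-3.137, -0.001, 1.179]
contact_force: [0.5, -0.6, 0.3]
grip_width: 69.0
finger_force: 0.0
```

```bash
python3 - <<'E'
from h import *
im=bot.capture("side"); t=bot.capture("top"); o=bot.get_obs(); print(o["tool_pos"],o["tcp_rot"],o["grip_width"])
a=cv2.resize(im[200:290,220:310],(400,400),interpolation=cv2.INTER_CUBIC)
for p in((519.9,-195.2,54),tuple(o["tool_pos"]+[0,0,33])): 
    q=(proj("side",p)-[220,200]+.5)*400/90; cv2.circle(a,tuple(int(v) for v in q),3,(0,0,255),-1)
b=cv2.resize(t[195:295,302:402],(400,400),interpolation=cv2.INTER_CUBIC)
cv2.imwrite("pics/g1.png",np.hstack([a,b]))
E
```

```text
[ 520.73636938 -194.11804975   65.65752366] [-3.14060900e+00 -1.61869756e-04  1.17891185e+00] 68.75262936677967
```

View pics/g1.png

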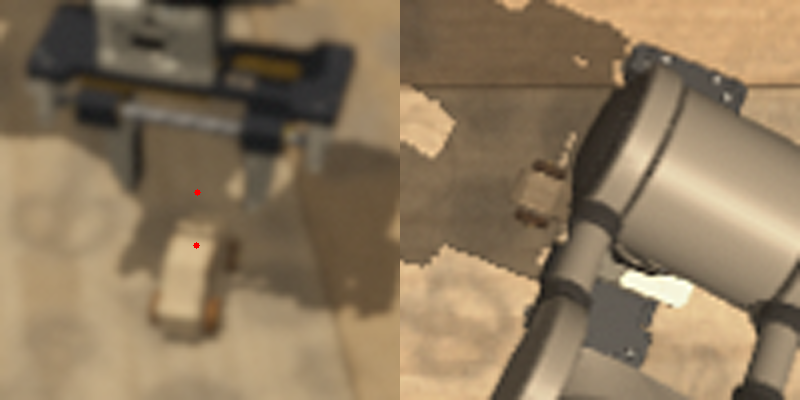

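The fingers straddle the expected grasp line: tips at (125,190) and (258,205), midpoint (192,197) against a predicted (197,192). The car sits below them, with wheels near (157,300), (213,318) and (230,250), and its near end at (185,338). I'll check the car's projected points against those.

```bash
python3 - <<'E'
from h import *
m=np.array([523,-187.8]); a=-1.965; d=np.array([np.cos(a),np.sin(a)]); n=np.array([-d[1],d[0]])
for nm,x,y,z in[("near end",50,0,15),("slope top",30,0,54),("slope low",50,0,30),("roof back",-8,0,54),("bonnet end",-50,0,30),("w n+",29,21,12),("w n-",29,-21,12),("w f+",-30,21,12),("w f-",-30,-21,12)]:
    P=np.r_[m+d*x+n*y,z]; print(nm,((proj("side",P)-[220,200]+.5)*400/90).round(),((proj("top",P)-[322,220]+.5)*8+[400,0]).round())
E
```

```text
near end [180. 333.] [729. 270.]
slope top [188. 268.] [696. 248.]
slope low [180. 317.] [736. 270.]
roof back [203. 230.] [593. 206.]
bonnet end [218. 215.] [472. 162.]
w n+ [220. 320.] [694. 193.]
w n- [158. 309.] [651. 303.]
w f+ [241. 260.] [540. 130.]
w f- [181. 249.] [496. 240.]
```

Request:
jog_arm --targets '[{"xyz": [0, 0, 0.15], "spin": 0}, {"xyz": [0, 0, 0.15], "spin": 0}, {"xyz": [0, 0, 0.15], "spin": 0}, {"xyz": [0, 0, 0.12], "spin": 0}, {"xyz": [0, 0, 0.1], "spin": 0}, {"xyz": [0, 0, 0.08], "spin": 0}, {"xyz": [0, 0, 0.06], "spin": 0}, {"xyz": [0, 0, 0.05], "spin": 0}, {"xyz": [0, 0, 0], "spin": 0}, {"xyz": [0, 0, 0], "spin": 0}]'

```text
time: 15.4
tool_pos: [521.2, -194.3, -2.5]
tcp_rot: [3.141, -0.0, 1.179]
contact_force: [-0.1, 1.1, 0.2]
grip_width: 68.9
finger_force: 0.0
```

Request:
jog_arm --targets '[{"xyz": [0, 0, 0], "spin": 0}, {"xyz": [0, 0, 0], "spin": 0}, {"xyz": [0, 0, 0], "spin": 0}, {"xyz": [0, 0, 0], "spin": 0}, {"xyz": [0, 0, 0], "spin": 0}, {"xyz": [0, 0, 0], "spin": 0}, {"xyz": [0, 0, 0], "spin": 0}, {"xyz": [0, 0, 0], "spin": 0}, {"xyz": [0, 0, 0], "spin": 0}, {"xyz": [0, 0, 0], "spin": 0}]' --gripper 0

```text
time: 16.65
tool_pos: [520.9, -194.1, -2.7]
tcp_rot: [-3.141, -0.0, 1.179]
contact_force: [-1.4, 0.5, 1.4]
grip_width: 25.6
finger_force: 30.0
```

Request:
jog_arm --targets '[{"xyz": [0, 0, -0.05], "spin": 0}, {"xyz": [0, 0, -0.1], "spin": 0}, {"xyz": [0, 0, -0.15], "spin": -0.5}, {"xyz": [0, 0, -0.18], "spin": -0.5}, {"xyz": [0, 0, -0.18], "spin": -0.6}, {"xyz": [0, 0, -0.18], "spin": -0.6}, {"xyz": [0, 0, -0.15], "spin": -0.6}, {"xyz": [0, 0, -0.15], "spin": -0.5}, {"xyz": [0, 0, -0.08], "spin": -0.5}, {"xyz": [0, 0, -0.06], "spin": -0.35}]'

```text
time: 17.9
tool_pos: [521.2, -194.3, 100.5]
tcp_rot: [3.141, 0.0, 1.595]
contact_force: [0.1, -0.6, -1.3]
grip_width: 25.8
finger_force: 30.0
```

Request:
jog_arm --targets '[{"xyz": [0.3, 0.06, 0], "spin": 0}, {"xyz": [0.45, 0.09, 0], "spin": 0}, {"xyz": [0.55, 0.11, 0], "spin": 0}, {"xyz": [0.6, 0.12, 0], "spin": 0}, {"xyz": [0.6, 0.12, 0], "spin": 0}, {"xyz": [0.6, 0.12, 0], "spin": 0}, {"xyz": [0.6, 0.12, 0], "spin": 0}, {"xyz": [0.5, 0.1, 0], "spin": 0}, {"xyz": [0.4, 0.08, 0], "spin": 0}, {"xyz": [0.244, 0.046, 0], "spin": 0}]'

```text
time: 19.15
tool_pos: [589.3, 196.5, 99.7]
tcp_rot: [3.142, -0.0, 1.595]
contact_force: [0.1, 0.5, -1.4]
grip_width: 25.6
finger_force: 30.0
```

Request:
jog_arm --targets '[{"xyz": [0, 0, 0.1], "spin": 0}, {"xyz": [0, 0, 0.12], "spin": 0}, {"xyz": [0, 0, 0.12], "spin": 0}, {"xyz": [0, 0, 0.1], "spin": 0}, {"xyz": [0, 0, 0.08], "spin": 0}, {"xyz": [0, 0, 0.05], "spin": 0}, {"xyz": [0, 0, 0.03], "spin": 0}, {"xyz": [0, 0, 0], "spin": 0}, {"xyz": [0, 0, 0], "spin": 0}, {"xyz": [0, 0, 0], "spin": 0}]'

```text
time: 20.4
tool_pos: [589.5, 195.1, 52.0]
tcp_rot: [3.141, -0.0, 1.594]
contact_force: [-0.2, 0.0, -0.6]
grip_width: 26.2
finger_force: 30.0
```

Request:
jog_arm --targets '[{"xyz": [0, 0, 0.02], "spin": 0}, {"xyz": [0, 0, 0.01], "spin": 0}, {"xyz": [0, 0, 0.01], "spin": 0}, {"xyz": [0, 0, 0.01], "spin": 0}, {"xyz": [0, 0, 0], "spin": 0}, {"xyz": [0, 0, 0], "spin": 0}, {"xyz": [0, 0, 0], "spin": 0}, {"xyz": [0, 0, 0], "spin": 0}, {"xyz": [0, 0, 0], "spin": 0}, {"xyz": [0, 0, 0], "spin": 0}]'

```text
time: 21.65
tool_pos: [589.3, 195.0, 47.7]
tcp_rot: [3.142, -0.0, 1.594]
contact_force: [-0.1, -0.0, -1.3]
grip_width: 25.7
finger_force: 30.0
```

Request:
jog_arm --targets '[{"xyz": [0, 0, 0.005], "spin": 0}, {"xyz": [0, 0, 0], "spin": 0}, {"xyz": [0, 0, 0.005], "spin": 0}, {"xyz": [0, 0, 0], "spin": 0}, {"xyz": [0, 0, 0], "spin": 0}, {"xyz": [0, 0, 0], "spin": 0}, {"xyz": [0, 0, 0], "spin": 0}, {"xyz": [0, 0, 0], "spin": 0}, {"xyz": [0, 0, 0], "spin": 0}, {"xyz": [0, 0, 0], "spin": 0}]'

```text
time: 22.9
tool_pos: [589.4, 195.0, 47.3]
tcp_rot: [3.141, -0.0, 1.594]
contact_force: [-2.1, 0.4, 5.4]
grip_width: 25.1
finger_force: 30.0
```

Contact is clean at about 5 N, so I release and lift.

Request:
jog_arm --targets '[{"xyz": [0, 0, 0], "spin": 0}, {"xyz": [0, 0, 0], "spin": 0}, {"xyz": [0, 0, 0], "spin": 0}, {"xyz": [0, 0, 0], "spin": 0}, {"xyz": [0, 0, 0], "spin": 0}, {"xyz": [0, 0, 0], "spin": 0}, {"xyz": [0, 0, 0], "spin": 0}, {"xyz": [0, 0, 0], "spin": 0}, {"xyz": [0, 0, 0], "spin": 0}, {"xyz": [0, 0, 0], "spin": 0}]' --gripper 70

```text
time: 24.15
tool_pos: [589.4, 195.0, 47.0]
tcp_rot: [3.142, -0.0, 1.594]
contact_force: [-0.4, 0.1, 0.1]
grip_width: 64.2
finger_force: 0.0
```

Request:
jog_arm --targets '[{"xyz": [0, 0, -0.1], "spin": 0}, {"xyz": [0, 0, -0.2], "spin": 0}, {"xyz": [0, 0, -0.3], "spin": 0}, {"xyz": [0, 0, -0.3], "spin": 0}, {"xyz": [-0.5, 0, -0.3], "spin": 0}, {"xyz": [-0.7, 0, 0], "spin": 0}, {"xyz": [-0.7, 0, 0], "spin": 0}, {"xyz": [-0.7, 0, 0], "spin": 0}, {"xyz": [-0.6, 0, 0], "spin": 0}, {"xyz": [-0.4, 0, 0], "spin": 0}]'

```text
time: 25.4
tool_pos: [596.2, -95.4, 144.5]
tcp_rot: [3.14, 0.001, 1.592]
contact_force: [0.3, 0.4, -0.4]
grip_width: 64.1
finger_force: 0.0
```

```bash
python3 - <<'E'
from h import *
t=bot.capture("top"); s=bot.capture("side")
a=cv2.resize(t[195:275,170:250],(400,400),interpolation=cv2.INTER_CUBIC)
b=cv2.resize(s[140:215,210:310],(400,300),interpolation=cv2.INTER_CUBIC); b=cv2.copyMakeBorder(b,0,100,0,0,0)
cv2.imwrite("pics/end.png",np.hstack([a,b]))
p=np.array([589.4,201.5]);u=np.array([-.023,1.])
for k in(-50,0,50): print(k,((proj("top",np.r_[p+u*k,80])-[170,195]+.5)*5).round())
E
```

```text
-50 [268. 137.]
0 [175. 140.]
50 [ 83. 142.]
```

View pics/end.png

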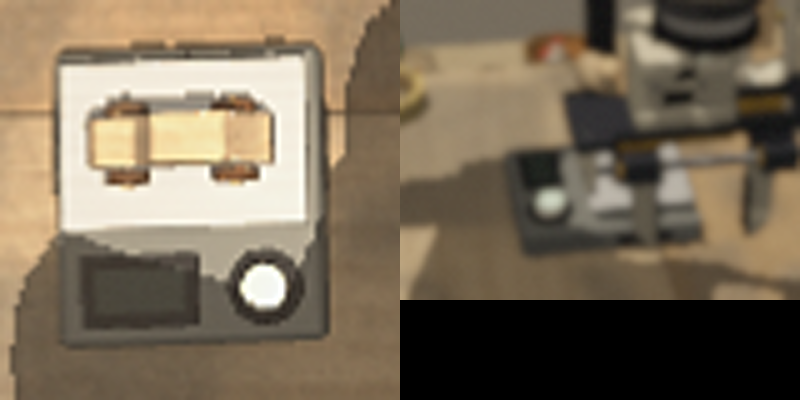

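The car stands square on the pan, spanning (88,138) to (274,138) with its middle within about 3 mm of the target. The button is up and the arm is clear, so I'm handing in.

```bash
python3 -c "
from plant import bot
print(bot.close_job())"
```

```text
the job is handed in; nothing more can be done
None
```

I pressed the tare button fully with the pan empty, then set the car upright and square on the pan, about 3 mm from its centre by my measurement; the job is handed in after about 25 s, and no verdict was returned.

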